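Stand the weighted shaft in the balance cup

TASK

Take the weighted shaft out of the grey tray, lay it in the V-rest and let go of it; on the way, feel which of its two like-looking ends is the heavy one. Then take it again near its light end and stand it gently, heavy end down and right to the bottom, in the swinging balance cup, so that it hangs upright there on its own. Do not drop it in, and leave everything else on the bench where it is.

Things in the scene. Friction and masses are not known exactly. Their poses are not given: they have to be found in the camera images.
- shaft_mid (a point): Weighted shaft: plain round aluminium bar, diameter 28, length 180 mm, a dark band at each end. Point: its centre; x runs along it. The ends look the same, but one hides a lead slug: the centre of mass lies 32 to 43 mm from the middle, towards that end. Which end varies from start to start and does not follow from x: feel it. 0.22 to 0.30 kg. It starts level in the tray.
- tray_saddle (a point): Grey plastic tray fixed to the bench, open on top, 230 (its x) x 130 mm, walls 55 mm high, 5 mm thick, floor 5 mm. In it two narrow V saddles (24 mm wide, 8 mm thick) at 60 mm either side of the middle along x carry the shaft. Point: middle of the tray, 34 mm above the bench, at the height of the lying shaft's axis.
- rest_mid (a point): V-rest fixed to the bench: base plate 150 x 50 x 12 mm with two narrow upright saddles (24 mm wide, narrower than the shaft; 8 mm thick) at 60 mm either side of the middle along x, each with a shallow V on top. Point: where the centre of a shaft laid in both Vs lies, 80 mm above the bench. The shaft then lies along x, either way round.
- cup_floor (a point): Balance cup: steel cup hung on a pin between two posts. Bore 33 mm, 87 mm deep, flared to 46 mm over the last 14 mm at the mouth. Point: centre of the cup's inner floor; z points up the bore. Hanging plumb, this floor is 20 mm and the rim 107 mm above the bench. The pin runs along y, 80 mm above the cup's floor.
- cup (a joint): Swing of the balance cup on its pin, rad: 0 = plumb, stops at -0.45 and 0.45; turns freely, lightly damped, no spring. Empty, the cup (80 g) hangs plumb. With a shaft in it heavy end down it hangs plumb too; heavy end up it topples to a stop.
- stand: Fixed aluminium stand of the balance cup: base plate 120 x 120 x 10 mm, two posts 20 x 12 mm, 108 mm high, centred 40 mm either side of the middle along y. Origin: middle of the underside.
- strap: Bystander, to be left alone: black plastic hoop lying flat, 90 mm across, 22 mm high. Origin at the middle of its underside.
- driver: Bystander, to be left alone: screwdriver with black handle, lying. Origin at the middle of its underside.
- motor: Bystander, to be left alone: small steel motor standing on its end, 44 mm across, 70 mm high with its spindle. Origin at the middle of its underside.
- bracket: Bystander, to be left alone: aluminium angle bracket, 80 mm wide, 74 mm high. Origin at the middle of its underside.
- spool: Bystander, to be left alone: spool, 52 mm across and 45 mm high, standing. Origin at the middle of its underside.
- oil: Bystander, to be left alone: white plastic bottle, 60 mm across, 130 mm high. Origin at the middle of its underside.
- spanner: Bystander, to be left alone: steel spanner, lying. Origin at the middle of its underside.
Not all that is in view belongs to the job. Leave any green look-alike of the part that bears shaft_mid alone. What is shaped like the part that bears rest_mid but purple is not meant.

How it is judged:
By the outcome, as a careful person would: the job done as asked, in the order asked, and still so for the second after the job is handed in, with the robot touching nothing.
It also fails if it takes over 62 s, if anything falls off the work surface, if the arm or the gripper's body presses on something with over 40 N, if the wrist force passes 120 N, or if a joint passes its speed limit or range.

ROBOT

A 6-joint arm with a two-finger parallel gripper is mounted at the origin on the work surface. World frame = base frame: x ahead of the robot, y to its left, z up, the work surface at z = 0. Lengths are in m, angles in rad, forces in N, time in s.
With the tool pointing down it reaches from about 0.35 to 1 m from the base axis. Payload 7.1 kg.
Tool frame: the origin (TCP) lies between the finger pads; the fingertips stand 22 mm ahead of it and the grasp point (between the pads) lies 3 mm ahead of it; x points along the fingers, y is the direction in which the jaws open and shut, and the axes are right-handed (so a half turn about x gives the same grasp; the last joint's range is limited). The gripper opens to 85 mm and grips with 20 to 120 N. Pads are 22 mm wide; open, the fingers measure 114 mm over their backs; the gripper's body (76 mm by 85 mm) begins 54 mm behind the grasp point. The pads swing forward as they close: fully open they stand 13 mm farther back than shut.
Start: joints at [1.285, 0.423, 1.63, -0, 1.089, -0.019], TCP at [0.165, 0.603, 0.253] pointing down, gripper open.
Joint ranges: [-3, 3], [-0.9, 2.11], [0.09, 2.58], [-1.31, 4.45], [0.11, 2.69], [-2.54, 2.54]. Speed limits (rad/s): [2.39, 2.39, 3.01, 3.14, 3.14, 3.14].

INTERFACE

Orientations are given as a rotation vector (axis times angle).
In Python, from rig import manip gives the robot as it stands. The module is installed in compiled form; this text tells all that it offers. Calls block until the motion is done:
- manip.move_to(position, orientation): joint-space move of the TCP to a pose.
- manip.servo_line(position, orientation=None, rate=0.15): straight line of the TCP; orientation=None keeps the orientation; rate is the mean speed in m/s.
- manip.set_joints(angles): joint-space move.
- manip.command_gripper(opening, f_grip=None): finger opening in m; f_grip is the grip in N (None keeps the last); returns when the fingers have stopped.
- manip.hold(seconds).
- manip.solve_ik(position, orientation): joint angles nearest the present ones, or None.
- manip.camera(name): name is "scene" or "side" or "wrist"; returns a dict with "image" (400x640x3 uint8, red, green, blue), "fx", "fy", "cx", "cy" (pixels), "cam_to_world" (4x4, takes a point from camera to world coordinates); the wrist camera has in their place "mount" (4x4, takes a point from camera to tool coordinates, whose origin is the TCP and whose axes are the tool frame's). Camera axes: x right, y down, z forward; pixel columns grow to the right and rows downward; lengths in m; the calibration is good to about 2 mm. A picture is of the moment at which its call begins: read the wrist's pose just before it. There is no depth.
A pose or a line that the arm cannot do raises manip.IKError and nothing moves.
- manip.sign_off(): hands the job in, once; it reports no verdict.
Readings, each from a call of its own:
- manip.get_time(): time.
- manip.get_joint_positions(): joint angles.
- manip.get_joint_vel(): joint speeds.
- manip.get_tau(): joint torques, N m.
- manip.get_position(): TCP position.
- manip.get_ee_rot(): TCP orientation.
- manip.get_contact_force(): force on the tool from outside, world axes, zero at the start.
- manip.get_torque(): the same for the moment, N m.
- manip.get_width(): finger opening in m.
Only numpy, scipy, OpenCV 4.12 (cv2) and the standard library are available. Lean on these libraries where they do the work, as an engineer would, in place of code of your own. Each camera call takes 0.05 s, during which the arm holds its last target.

## Working session

There is one attempt and no reset: what is moved stays moved. The work goes in short steps, each a Python script; the robot and the scene stay as the last script left them, time stands still between calls to the robot, and variables do not carry over. Pictures are saved under pics/ and viewed, and the job is handed in when it is done.

```bash
mkdir -p pics; ls
python3 - <<'E'
from rig import manip as m
import cv2,numpy as np
print(m.get_time(),m.get_position(),m.get_ee_rot(),m.get_width(),m.get_contact_force(),m.get_torque())
for n in ("scene","side","wrist"):
    c=m.camera(n); cv2.imwrite(f"pics/{n}0.png",c["image"][:,:,::-1])
    print(n,c["fx"],c["fy"],c["cx"],c["cy"]); print(np.round(c.get("cam_to_world",c.get("mount")),4))
E
```

```text
pics
0.0 [0.16462023 0.60239594 0.2525641 ] [ 0.20825474  1.56085663 -0.21061193] 0.08533060990066202 [-0.89280637  0.30022155 -0.01076712] [-0.0276109   0.06677442  0.00191264]
scene 506.8454689725459 506.8454689725459 316.3829647082951 204.49117216017393
[[ 0.1273  0.6381 -0.7593  1.6451]
 [ 0.9918 -0.0754  0.103  -0.1675]
 [ 0.0085 -0.7662 -0.6425  1.0685]
 [ 0.      0.      0.      1.    ]]
side 447.64153073624914 447.64153073624914 316.5484216946039 195.80774012115177
[[ 0.8784 -0.3419  0.3341  0.0705]
 [-0.478  -0.6304  0.6117 -0.799 ]
 [ 0.0015 -0.6969 -0.7171  1.0248]
 [ 0.      0.      0.      1.    ]]
wrist 335.63271216640044 335.63271216640044 319.94412451666636 199.1895284216077
[[ 2.000e-04 -2.856e-01  9.583e-01 -1.205e-01]
 [ 1.000e+00 -1.800e-03 -7.000e-04 -4.000e-04]
 [ 2.000e-03  9.583e-01  2.856e-01 -7.200e-02]
 [ 0.000e+00  0.000e+00  0.000e+00  1.000e+00]]
```

View pics/scene0.png

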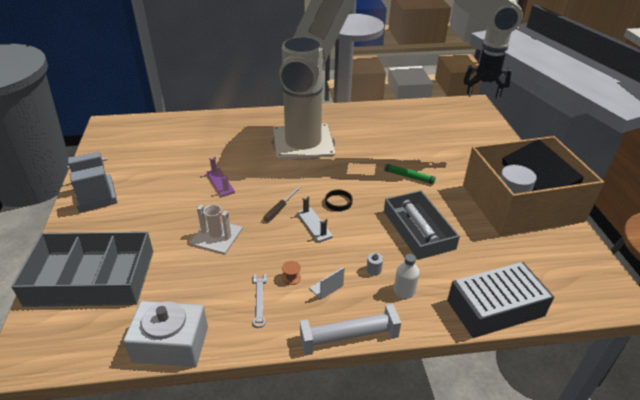

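View pics/side0.png

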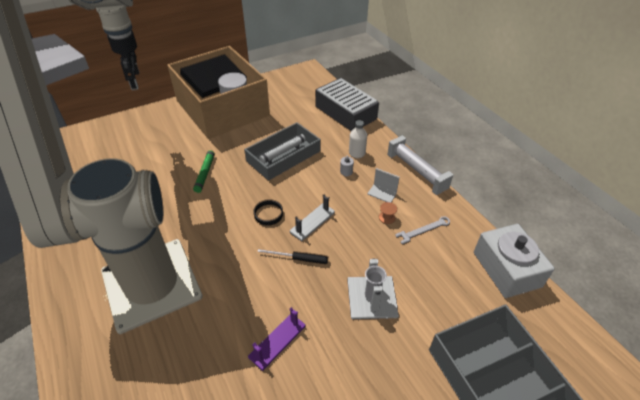

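View pics/wrist0.png

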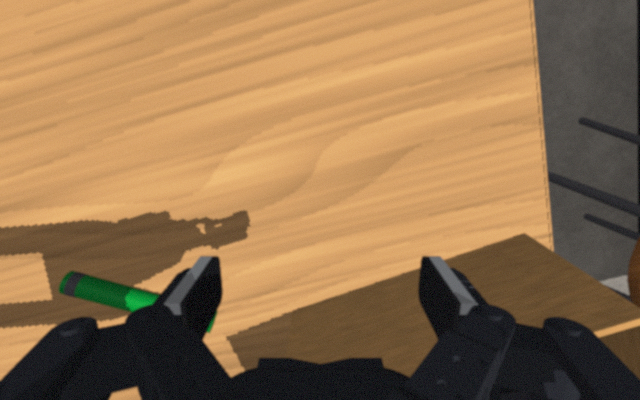

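Scene view: tray with shaft at about (420,222), V-rest (white base, black saddles) at (315,222), and cup stand at (215,228). The purple rest is at (220,180) and the green look-alike at (410,173). In the side view the tray is at (283,150), the rest at (313,220) and the cup at (375,280). The wrist view shows only bench and the green bar. Next I'll zoom in.

```bash
cat > h.py <<'E'
from rig import manip as m
import cv2,numpy as np
from scipy.spatial.transform import Rotation as R
def ray(c,uv,T=None):
    T=c["cam_to_world"] if T is None else T
    d=np.array([(uv[0]-c["cx"])/c["fx"],(uv[1]-c["cy"])/c["fy"],1.0])
    d=T[:3,:3]@d; return T[:3,3].copy(),d/np.linalg.norm(d)
def plane(o,d,z): return o+d*(z-o[2])/d[2]
def tri(rays):
    A=np.zeros((3,3));b=np.zeros(3)
    for o,d in rays:
        P=np.eye(3)-np.outer(d,d);A+=P;b+=P@o
    x=np.linalg.solve(A,b); return x,[np.linalg.norm((np.eye(3)-np.outer(d,d))@(x-o)) for o,d in rays]
def tool():
    T=np.eye(4);T[:3,:3]=R.from_rotvec(m.get_ee_rot()).as_matrix();T[:3,3]=m.get_position();return T
def ori(ax,yd):  # tool x (approach), tool y (jaw)
    x=np.array(ax,float);x/=np.linalg.norm(x);y=np.array(yd,float);y-=x*(x@y);y/=np.linalg.norm(y)
    return R.from_matrix(np.c_[x,y,np.cross(x,y)]).as_rotvec()
def snap(n,name):
    T=tool();c=m.camera(n);cv2.imwrite(f"pics/{name}.png",c["image"][:,:,::-1])
    if n=="wrist": c["cam_to_world"]=T@c["mount"]
    np.save(f"pics/{name}.npy",c,allow_pickle=True)
    return c
def load(name): return np.load(f"pics/{name}.npy",allow_pickle=True).item()
E
python3 - <<'E'
from h import *
s=snap("scene","s1");d=snap("side","d1")
for c,pts in((s,[(422,222),(315,222),(215,232)]),(d,[(283,150),(313,220),(373,297)])):
    for p in pts: print(p,plane(*ray(c,p),0.03).round(3))
def crop(c,x,y,w,h,k,n): cv2.imwrite(f"pics/{n}.png",cv2.resize(c["image"][y:y+h,x:x+w,::-1],None,fx=k,fy=k,interpolation=cv2.INTER_CUBIC))
crop(s,180,160,290,110,2.75,"s1c");crop(d,230,110,200,220,2.7,"d1c")
E
```

```text
(422, 222) [0.539 0.31  0.03 ]
(315, 222) [ 0.5   -0.016  0.03 ]
(215, 232) [ 0.509 -0.318  0.03 ]
(283, 150) [0.537 0.298 0.03 ]
(313, 220) [ 0.477 -0.033  0.03 ]
(373, 297) [ 0.489 -0.334  0.03 ]
```

View pics/s1c.png

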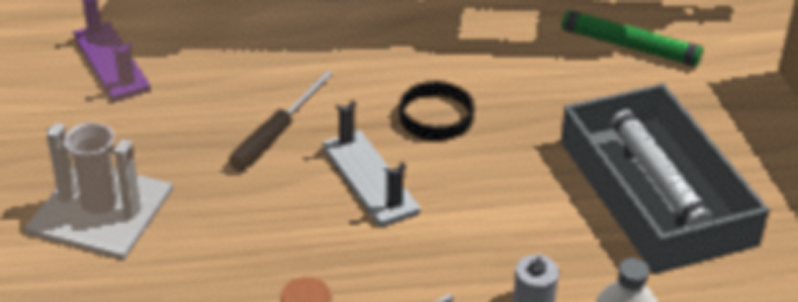

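View pics/d1c.png

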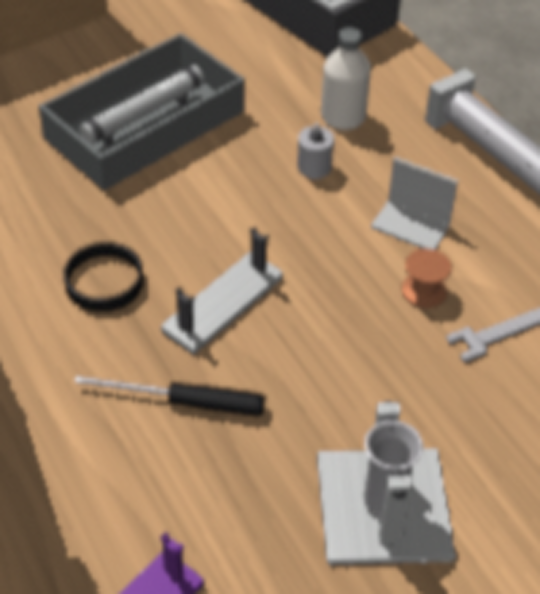

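Run:
```python
from h import *
o=ori((0,0,-1),(0,1,0))
for i,y in enumerate((0.3,0.1,-0.1,-0.32)):
    m.move_to([0.47,y,0.30],o); print(m.get_time(),m.get_joint_positions().round(2),m.get_position().round(4),m.get_contact_force().round(2))
    snap("wrist",f"w{i}")
```

```text
1.8417 [ 0.55  0.27  1.74  0.    1.13 -1.02] [0.4697 0.3006 0.2999] [-0.07  0.5  -0.38]
2.7083 [ 0.19  0.15  1.89  0.    1.1  -1.38] [0.4704 0.1008 0.3002] [ 0.44 -0.04 -0.29]
3.575 [-0.23  0.15  1.89  0.    1.1  -1.8 ] [ 0.4703 -0.099   0.2999] [-0.32 -0.14  0.74]
4.5083 [-0.62  0.29  1.71  0.    1.14 -2.19] [ 0.4702 -0.3186  0.2998] [-0.24  0.14 -0.29]
```

View pics/w0.png

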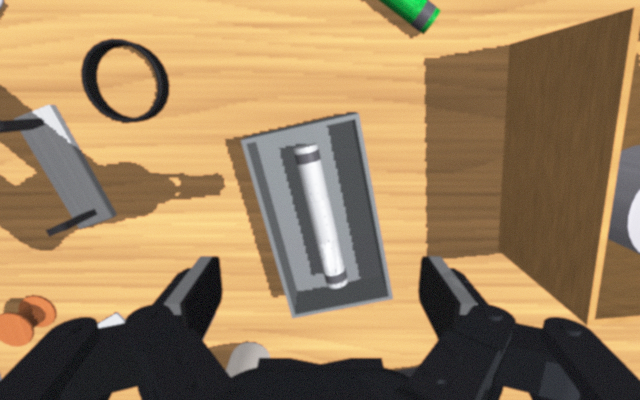

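View pics/w1.png

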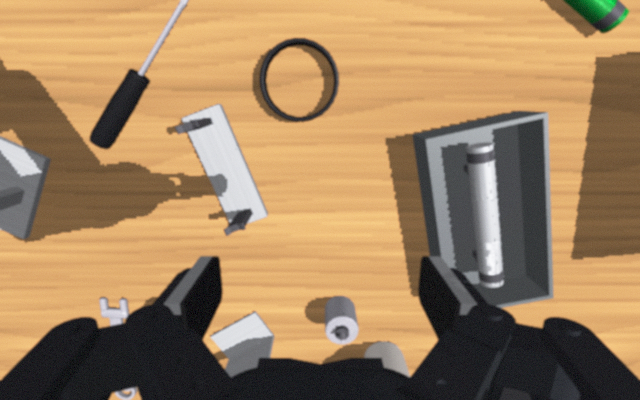

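View pics/w2.png

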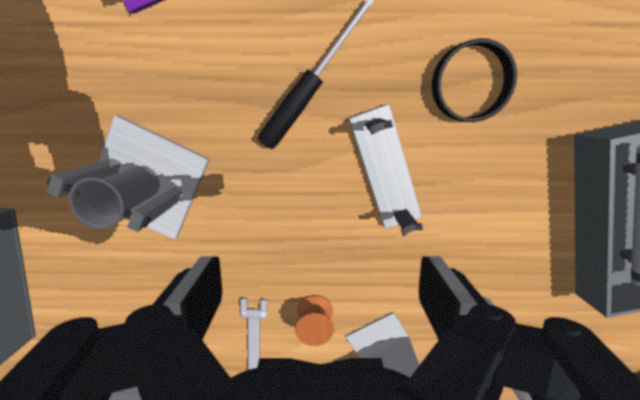

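View pics/w3.png

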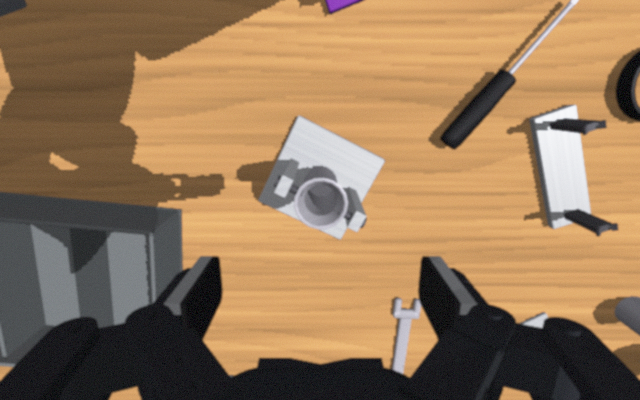

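w0 shows the shaft from (307,147) to (337,288) inside the tray rim corners (243,140), (357,114), (391,297) and (294,316). w1 and w2 show the rest with two dark saddles, at about (195,126)/(238,220) and (375,126)/(405,222). In w2 and w3 the cup mouth is at (97,200) and (321,201). Enlarging these to pick features.

Run:
```python
from h import *
def crop(n,x,y,w,h,k): return cv2.resize(load(n)["image"][y:y+h,x:x+w,::-1],None,fx=k,fy=k,interpolation=cv2.INTER_CUBIC)
cv2.imwrite("pics/z1.png",np.hstack([crop("w0",270,130,100,170,3.5),crop("w1",430,130,100,170,3.5)]))
cv2.imwrite("pics/z2.png",np.hstack([crop("w1",160,95,120,150,3.3),crop("w2",320,95,120,150,3.3)]))
cv2.imwrite("pics/z3.png",np.hstack([crop("w2",40,105,180,145,2.8),crop("w3",255,105,105,145,2.8)]))
```

```text
(no output)
```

View pics/z1.png

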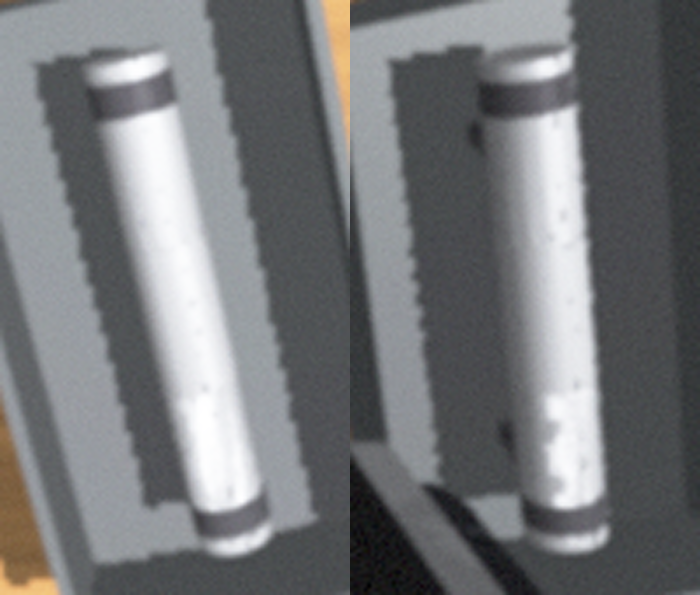

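View pics/z2.png

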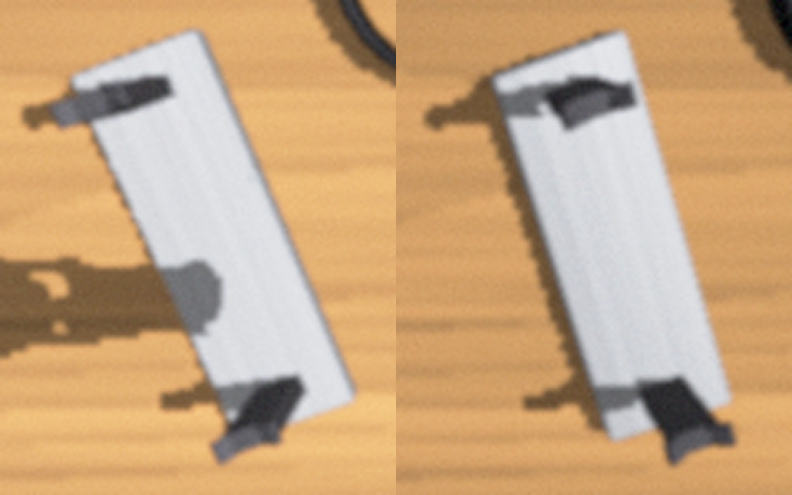

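View pics/z3.png

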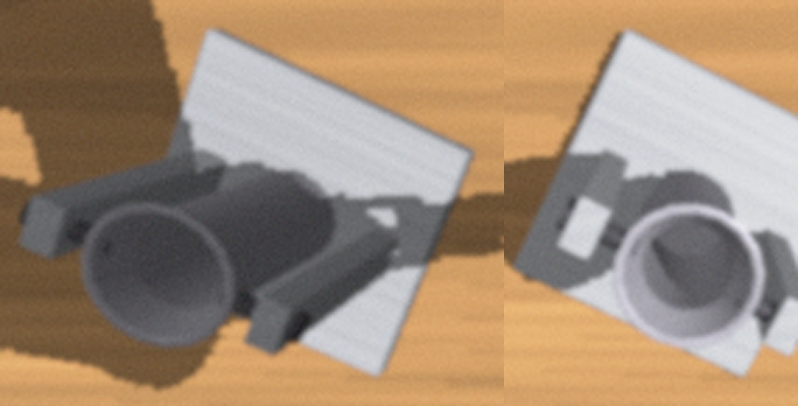

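Run:
```python
from h import *
def t(a,b,pa,pb,ka,oa,ob,xa=0,xb=0):
    A=load(a);B=load(b)
    ua=((pa[0]-xa)/ka+oa[0],pa[1]/ka+oa[1]);ub=((pb[0]-xb)/ka+ob[0],pb[1]/ka+ob[1])
    x,e=tri([ray(A,ua),ray(B,ub)]);print(x.round(4),np.round(e,4));return x
print("shaft");a=t("w0","w1",(132,98),(527,95),3.5,(270,130),(430,130),0,350)
b=t("w0","w1",(230,518),(564.5,517),3.5,(270,130),(430,130),0,350)
print(np.linalg.norm(b-a),(a+b)/2,np.degrees(np.arctan2(b[1]-a[1],b[0]-a[0])))
print("rest base")
P=[]
for pa,pb in (((73,77),(493,77)),((203,30),(625,30)),((356,395),(732,402)),((228,440),(612,441))):
    P.append(t("w1","w2",pa,pb,3.3,(160,95),(320,95),0,396))
print("size",np.linalg.norm(P[1]-P[0]),np.linalg.norm(P[2]-P[1]),"mid",(P[0]+P[2])/2, (P[1]+P[3])/2)
d=P[2]-P[1];print("yaw",np.degrees(np.arctan2(d[1],d[0])))
d=P[3]-P[0];print("yaw",np.degrees(np.arctan2(d[1],d[0])))
print("saddle tops");a=t("w1","w2",(90,105),(600,105),3.3,(160,95),(320,95),0,396)
b=t("w1","w2",(247,445),(703,445),3.3,(160,95),(320,95),0,396);print(np.linalg.norm(b-a),(a+b)/2,np.degrees(np.arctan2(b[1]-a[1],b[0]-a[0])))
print("cup rim");t("w2","w3",(159,274.5),(689,275),2.8,(40,105),(255,105),0,504)
print("post L");t("w2","w3",(44,230),(585,229),2.8,(40,105),(255,105),0,504)
# plate corners
for pa,pb in (((212,30),(624,31)),((381,375),(744,376))): t("w2","w3",pa,pb,2.8,(40,105),(255,105),0,504)
# tray rim
for pa,pb in (((243,140),(415,133)),((357,114),(547,113)),((391,297),(552,297))): t("w0","w1",pa,pb,1,(0,0),(0,0))
# scene/side checks of cup rim: ends
s=load("s1");d=load("d1")
x,e=tri([ray(s,(180+90/2.75,160+139/2.75)),ray(d,(230+392/2.7,110+444/2.7))]);print("cup fixed cams",x,e)
x,e=tri([ray(s,(180+655/2.75,160+165/2.75)),ray(d,(230+142/2.7,110+105/2.7))]);print("shaft fixed",x,e)
```

```text
shaft
[0.4628 0.2857 0.0352] [0.0002 0.0002]
[0.6181 0.3199 0.0363] [0.0005 0.0005]
0.15907415894281307 [0.54046762 0.30280631 0.03576076] 12.405074023682436
rest base
[ 0.4201 -0.0644  0.0088] [0. 0.]
[ 0.4039 -0.0169  0.0054] [0. 0.]
[0.5433 0.0324 0.0093] [0.0013 0.0013]
[ 0.5566 -0.0161  0.0204] [0.0002 0.0002]
size 0.050311602104033355 0.14795940465889296 mid [ 0.48171428 -0.01600433  0.00907613] [ 0.48021158 -0.01651459  0.01289371]
yaw 19.466753858169206
yaw 19.482353135680818
saddle tops
[ 0.4254 -0.0361  0.069 ] [0.0001 0.0001]
[0.5387 0.0046 0.0698] [0. 0.]
0.12032628481254654 [ 0.48204468 -0.01575439  0.06939497] 19.73082256119679
cup rim
[ 0.4954 -0.3181  0.1066] [0.0002 0.0002]
post L
[ 0.4788 -0.3539  0.1076] [0.0001 0.0001]
[ 0.4172 -0.3457  0.0039] [0.0003 0.0003]
[ 0.5767 -0.2916  0.0067] [0.0003 0.0003]
[0.4395 0.2104 0.0268] [0.0033 0.0033]
[0.4126 0.3389 0.0568] [0.0002 0.0002]
[0.6337 0.3879 0.0559] [0.0007 0.0007]
cup fixed cams [ 0.49725318 -0.31704201  0.10359534] [np.float64(0.0009172268548658262), np.float64(0.0009172268548657751)]
shaft fixed [0.53589179 0.29779122 0.03615579] [np.float64(0.0007645815352009418), np.float64(0.0007645815352008939)]
```

Measured points:

| Feature | Measurement | Check |
|---|---|---|
| Shaft middle | (0.5405, 0.3028, 0.0355), yaw 12.4° | 34 mm expected; band spacing 159 mm |
| Rest base plate | 50 x 148 mm | 50 x 150 mm |
| Rest saddles | 120 mm apart | 120 mm |
| Rest middle | (0.4815, -0.016), yaw 19.6° | plate and saddle middles agree |
| Cup rim | (0.4955, -0.318, 0.1066) | 107 mm expected |

All of these are consistent, so I'll grasp the shaft.

```bash
cat >> h.py <<'E'
def avg(n=12):
    F=[];M=[]
    for i in range(n): m.hold(0.04);F.append(m.get_contact_force());M.append(m.get_torque())
    return np.mean(F,0),np.mean(M,0),np.std(F,0),np.std(M,0)
SH=np.array([0.5405,0.3028]);SY=np.radians(12.4)
RE=np.array([0.4815,-0.016]);RY=np.radians(19.6)
CU=np.array([0.4955,-0.318])
E
python3 - <<'E'
from h import *
o=ori((0,0,-1),(-np.sin(SY),np.cos(SY),0))
m.move_to([*SH,0.16],o); m.command_gripper(0.06,60)
F,M,_,_=avg(); print("base",F.round(3),M.round(4)); np.save("base.npy",[F,M])
m.servo_line([*SH,0.038],o,rate=0.12); print(m.get_contact_force().round(2))
m.command_gripper(0.0,80); print("w",m.get_width(),m.get_position(),m.get_contact_force().round(2))
m.servo_line([*SH,0.17],o,rate=0.1)
F2,M2,sf,sm=avg(16); print("dF",(F2-F).round(3),"dM",(M2-M).round(4),sf.round(2),sm.round(4),m.get_time())
snap("wrist","g1");snap("side","g1s")
E
```

```text
base [-0.08   0.049  0.03 ] [-0.0224 -0.0091  0.0009]
[0.15 0.1  0.16]
w 0.025756866610618788 [0.54085313 0.30383453 0.03908195] [-2.58  4.24  6.63]
dF [-0.208  0.015 -2.612] dM [0.004  0.0991 0.002 ] [0.52 0.44 0.43] [0.029  0.028  0.0313] 11.4333
```

View pics/g1.png

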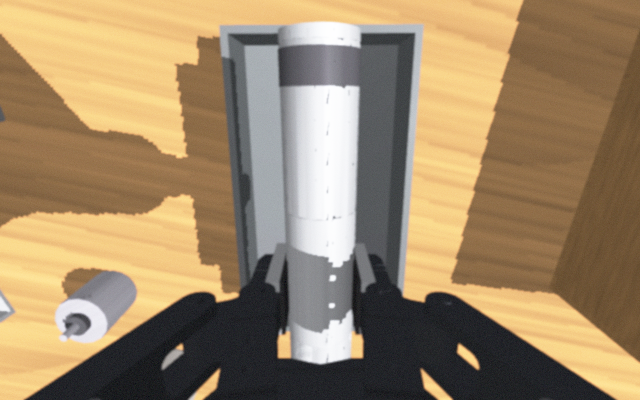

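The wrist view shows the shaft held squarely at mid-length above the tray. The moment dMy = +0.099 N·m with weight 2.6 N puts the centre of mass 38 mm towards +x, so the far end is the heavy one. Next I'll check reachability of the later poses before choosing which way round to lay it.

Run:
```python
from h import *
np.set_printoptions(precision=3,suppress=True)
def g(r): return None if r is None else np.array(r)
for s in(1,-1):
    o=ori((0,0,-1),s*np.array((-np.sin(RY),np.cos(RY),0)))
    print("rest",s,g(m.solve_ik([*RE,0.16],o)))
    ax=np.array((np.cos(RY),np.sin(RY)))
    for k in(65,-65): print("  grip",k,g(m.solve_ik([*(RE+k*1e-3*ax),0.083],o)))
u=CU/np.linalg.norm(CU);n=np.array((-u[1],u[0],0))
for tilt in (0,15,30,45):
  for s in (1,-1):
    a=np.radians(tilt);x=np.array((*(u*np.cos(a)),-np.sin(a)))
    o=ori(x,s*n)
    for z in(0.175,0.29): print("cup",tilt,s,z,g(m.solve_ik(np.array([*CU,z])-0.003*x,o)))
```

```text
rest 1 [-0.058  0.359  2.008 -0.     0.775 -1.971]
  grip 65 [-0.011  0.562  1.904 -0.     0.675 -1.924]
  grip -65 [-0.118  0.449  2.164 -0.     0.529 -2.031]
rest -1 [-0.058  0.359  2.008  0.     0.775  1.171]
  grip 65 [-0.011  0.562  1.904  0.     0.675  1.217]
  grip -65 [-0.118  0.449  2.164  0.     0.529  1.111]
cup 0 1 0.175 [-0.609  0.944  2.349  3.102  1.722  1.565]
cup 0 1 0.29 [-0.609  0.588  2.407  3.102  1.424  1.577]
cup 0 -1 0.175 [-0.609  0.944  2.349  3.102  1.722 -1.577]
cup 0 -1 0.29 [-0.609  0.588  2.407  3.102  1.424 -1.565]
cup 15 1 0.175 [-0.608  0.719  2.376  3.103  1.263  1.573]
cup 15 1 0.29 [-0.608  0.359  2.381  3.095  0.908  1.589]
cup 15 -1 0.175 [-0.608  0.719  2.376  3.103  1.263 -1.569]
cup 15 -1 0.29 [-0.608  0.359  2.381  3.095  0.908 -1.552]
cup 30 1 0.175 [-0.605  0.515  2.331  3.098  0.752  1.586]
cup 30 1 0.29 [-0.605  0.202  2.29   3.064  0.399  1.625]
cup 30 -1 0.175 [-0.605  0.515  2.331  3.098  0.752 -1.556]
cup 30 -1 0.29 [-0.605  0.202  2.29   3.064  0.399 -1.517]
cup 45 1 0.175 [-0.601  0.39   2.229  3.058  0.263  1.63 ]
cup 45 1 0.29 None
cup 45 -1 0.175 [-0.601  0.39   2.229  3.058  0.263 -1.512]
cup 45 -1 0.29 None
```

Both grasp senses are reachable, so the shaft can be laid without turning it: heavy end at +x, light end at the −x side. Laying it in the rest.

```bash
python3 - <<'E'
from h import *
o=ori((0,0,-1),(-np.sin(RY),np.cos(RY),0))
m.move_to([*RE,0.19],o); m.servo_line([*RE,0.10],o,rate=0.1)
m.hold(0.1);F0,M0,_,_=avg(5);print(F0.round(2),M0.round(3),m.get_time())
z=0.10
while z>0.076:
    z-=0.0015 if z>0.09 else 0.001; m.servo_line([*RE,z],o,rate=0.03)
    f=np.mean([m.get_contact_force() for _ in range(4)],0)-F0
    if z<0.089: print(round(z,4),f.round(1))
    if f[2]>5: break
print(m.get_position(),m.get_time(),(m.get_torque()-M0).round(3))
snap("side","r1s");snap("scene","r1")
E
python3 - <<'E'
import cv2,numpy as np
a=cv2.imread("pics/r1s.png")[140:280,230:430];b=cv2.imread("pics/r1.png")[140:280,230:430]
cv2.imwrite("pics/r1c.png",cv2.resize(np.hstack([a,b]),None,fx=2,fy=2))
E
```

```text
[-0.09 -0.25 -2.72] [-0.039  0.08   0.007] 14.125
0.0885 [ 0.8 -0.1  0.7]
0.0875 [-0.8 -0.6  0.4]
0.0865 [0.  0.4 0.7]
0.0855 [-0.1  1.8  1.3]
0.0845 [-3.1  1.3  9.5]
[ 0.48163208 -0.01594225  0.08509994] 17.125 [0.183 0.309 0.106]
```

View pics/r1c.png

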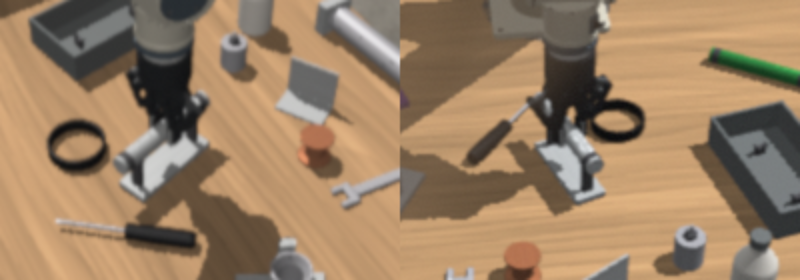

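Contact came at TCP z 0.0845–0.085, as expected (axis at 80 mm). The picture shows the shaft over both saddles. Releasing and checking.

```bash
python3 - <<'E'
from h import *
o=ori((0,0,-1),(-np.sin(RY),np.cos(RY),0))
m.command_gripper(0.045,80); print(m.get_width(),m.get_contact_force().round(1))
ax=np.array((np.cos(RY),np.sin(RY)))
P=RE-0.0*ax
m.servo_line([*P,0.125],o,rate=0.12)
m.move_to([*(RE-0.065*ax),0.20],o)
snap("wrist","r2");snap("side","r2s"); print(m.get_time())
E
python3 - <<'E'
import cv2,numpy as np
a=cv2.imread("pics/r2s.png")[140:280,230:430]
cv2.imwrite("pics/r2c.png",np.hstack([cv2.resize(a,(571,400)),]))
E
```

```text
0.045161903742575525 [ 0.1  0.  -0.7]
18.625
```

View pics/r2.png

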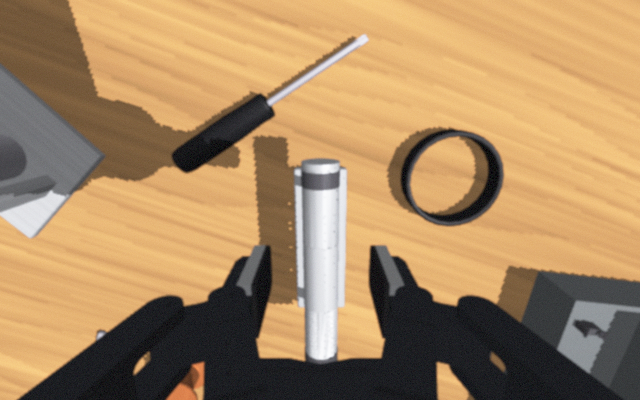

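View pics/r2c.png

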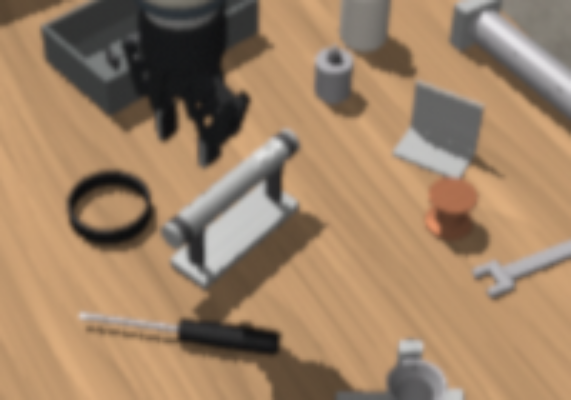

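The shaft lies level in both saddles, released. In the wrist view its light end is at (320,162), centred, about 27 mm beyond the TCP, as expected. Before the second grasp I'll check where the purple look-alike stands relative to the wrist's place at the cup.

Run:
```python
from h import *
np.set_printoptions(precision=3,suppress=True)
for n in("s1","d1"):
    c=load(n);h=cv2.cvtColor(c["image"],cv2.COLOR_RGB2HSV)
    k=cv2.inRange(h,(130,80,30),(160,255,255));ys,xs=np.where(k)
    P=np.array([plane(*ray(c,(x,y)),0.01) for x,y in zip(xs,ys)]);print(n,P[:,:2].min(0),P[:,:2].max(0),P.mean(0))
ax=np.array((np.cos(RY),np.sin(RY),0));G=np.array([*RE,0.0815])-0.065*ax
for t in(0,15,20,25):
    a=np.radians(t); x=np.array((0,0,-1))*np.cos(a)+0
    for sg in(1,-1):
        x=np.array((0,0,-1.))*np.cos(a)+sg*ax*np.sin(a)
        print(t,sg,m.solve_ik(G-0.003*x,ori(x,(-np.sin(RY),np.cos(RY),0))))
```

```text
s1 [ 0.089 -0.353] [ 0.304 -0.266] [ 0.236 -0.314  0.01 ]
d1 [ 0.151 -0.362] [ 0.305 -0.252] [ 0.226 -0.314  0.01 ]
0 1 [-0.118  0.445  2.164 -0.     0.532 -2.031]
0 -1 [-0.118  0.445  2.164 -0.     0.532 -2.031]
15 1 None
15 -1 [-0.052  0.526  2.023 -0.134  0.839 -1.863]
20 1 None
20 -1 [-0.034  0.56   1.977 -0.157  0.937 -1.833]
25 1 [-0.285  0.44   2.384  1.739  0.254  2.386]
25 -1 [-0.018  0.597  1.931 -0.175  1.032 -1.81 ]
```

Run:
```python
from h import *
np.set_printoptions(precision=2,suppress=True)
for hd in(-33,-50,-65,-80,-95,-110):
    a=np.radians(hd);x=np.array((np.cos(a),np.sin(a),0))
    for s,y in((1,-1),(-1,1)):  # tool z must be down: z=x cross y
        pass
    yv=np.cross((0,0,-1.),x)  # y=z×x with z=down
    for z in(0.172,0.33):
        print(hd,z,m.solve_ik(np.array([*CU,z])-0.003*x,ori(x,yv)))
print(m.solve_ik([0.42,-0.038,0.36],ori((0,0,-1),(-np.sin(RY),np.cos(RY),0))))
```

```text
-33 0.172 [-0.6   0.95  2.35  3.11  1.73 -1.58]
-33 0.33 [-0.6   0.46  2.41  3.11  1.29 -1.56]
-50 0.172 [-0.35  0.93  2.3   3.67  1.65 -1.52]
-50 0.33 [-0.35  0.47  2.36  3.69  1.3  -1.73]
-65 0.172 [-0.2   0.91  2.2   4.08  1.55 -1.6 ]
-65 0.33 [-0.2   0.5   2.25  4.12  1.34 -1.89]
-80 0.172 [-0.12  0.9   2.07  4.43  1.52 -1.74]
-80 0.33 None
-95 0.172 None
-95 0.33 None
-110 0.172 None
-110 0.33 None
[-0.12 -0.02  1.93 -0.    1.23 -2.03]
```

Purple rest lies at x 0.15–0.30, y −0.25 to −0.36. I'll approach the cup with heading −50° so the wrist stays clear of it. Now the second grasp, near the light end.

```bash
python3 - <<'E'
from h import *
o=ori((0,0,-1),(-np.sin(RY),np.cos(RY),0))
ax=np.array((np.cos(RY),np.sin(RY)));G=RE-0.065*ax
F0,M0,_,_=avg(8)
m.servo_line([*G,0.0845],o,rate=0.12); print(m.get_contact_force().round(1))
m.command_gripper(0.0,100); print("w",m.get_width(),m.get_position(),m.get_contact_force().round(1))
m.servo_line([*G,0.12],o,rate=0.06)
F,M,_,_=avg(8); print("dF",(F-F0).round(2),"dM",(M-M0).round(3))
m.servo_line([*G,0.36],o,rate=0.25); print(m.get_time())
snap("side","g2s")
a=np.radians(-50);x=np.array((np.cos(a),np.sin(a),0));oc=ori(x,np.cross((0,0,-1.),x))
m.move_to(np.array([*CU,0.33])-0.003*x,oc)
print(m.get_position(),m.get_joint_positions().round(2),m.get_time())
m.hold(0.15)
for n in("scene","side","wrist"): snap(n,"c1"+n)
E
python3 - <<'E'
import cv2,numpy as np
b=cv2.imread("pics/c1scene.png")[110:260,150:290];a=cv2.imread("pics/c1side.png")[140:330,290:460]
cv2.imwrite("pics/c1c.png",np.hstack([cv2.resize(a,None,fx=2.9,fy=2.9)[:540],cv2.resize(b,(300,540)) ]))
E
```

```text
[0.  1.5 1.6]
w 0.02499538487269888 [ 0.42069175 -0.03780938  0.08520384] [-0.3  0.9  6.3]
dF [-0.21 -0.17 -2.43] dM [-0.087  0.239  0.011]
22.5583
[ 0.493884   -0.31560514  0.33019108] [-0.35  0.47  2.36  3.69  1.3  -1.73] 25.6917
```

View pics/c1side.png

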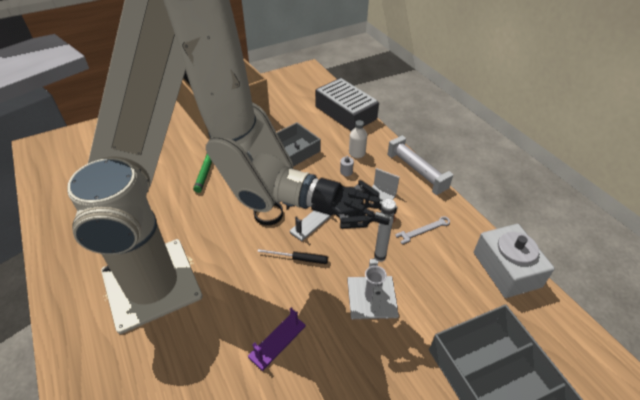

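View pics/c1scene.png

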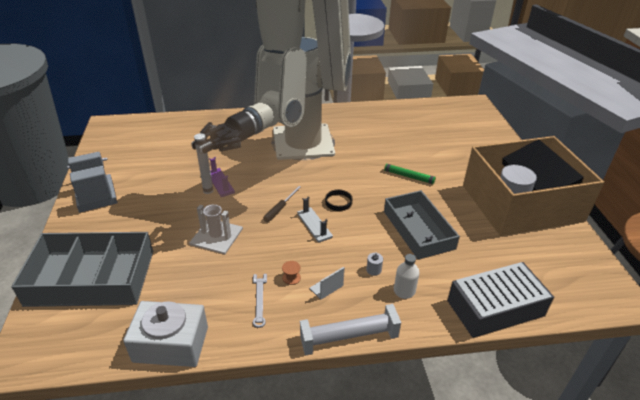

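View pics/c1wrist.png

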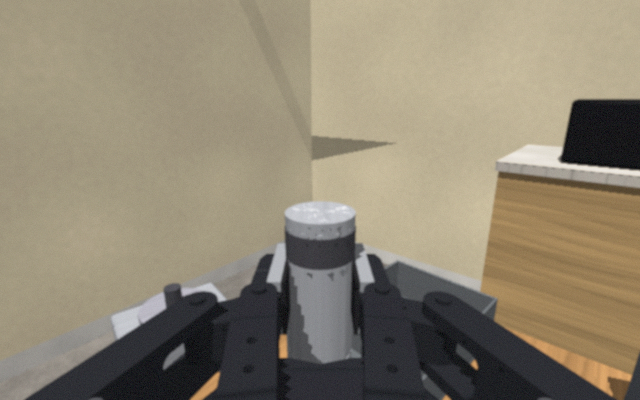

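The shaft stands vertical above the cup, heavy end down: side view from (389,205) to (380,258), cup at (375,275). Purple rest, driver and strap look untouched. The moment check gave the centre of mass about 0.10 m from the grip, which confirms the heavy end. Lowering a bit, then measuring the shaft axis against the cup in both fixed views.

```bash
cat >> h.py <<'E'
_a=np.radians(-50);CX=np.array((np.cos(_a),np.sin(_a),0));OC=ori(CX,np.cross((0,0,-1.),CX))
E
python3 - <<'E'
from h import *
m.servo_line(np.array([*CU,0.285])-0.003*CX,OC,rate=0.1);m.hold(0.2)
snap("scene","c2scene");snap("side","c2side");print(m.get_time(),m.get_position())
b=cv2.imread("pics/c2scene.png")[130:260,170:260];a=cv2.imread("pics/c2side.png")[190:320,335:425]
cv2.imwrite("pics/c2c.png",np.hstack([cv2.resize(a,None,fx=4.4,fy=4.4,interpolation=2),cv2.resize(b,None,fx=4.4,fy=4.4,interpolation=2)]))
E
```

```text
26.8917 [ 0.49363063 -0.31570566  0.28574331]
```

View pics/c2c.png

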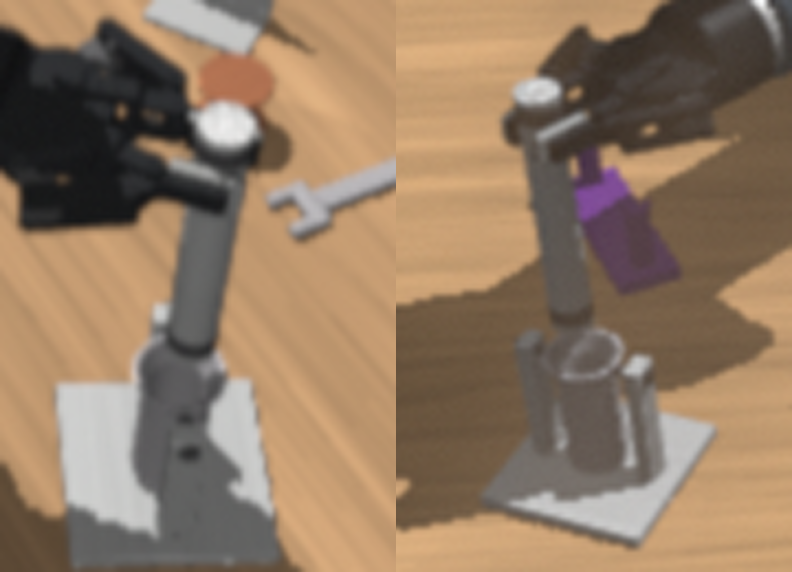

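Run:
```python
from h import *
s=load("c2scene");d=load("c2side");k=4.4
S=lambda x,y:ray(s,((x-396)/k+170,y/k+130));D=lambda x,y:ray(d,(x/k+335,y/k+190))
t,e=tri([D(224,124),S(537,92)]);b,e2=tri([D(191,346),S(571,314)])
print(t.round(4),np.round(e,4),b.round(4),np.round(e2,4),np.linalg.norm(t-b))
print("tilt mrad",((t-b)[:2]/(t-b)[2]).round(3))
print("rim scene @.107",plane(*S(586,353),0.107).round(4)," on-axis pts: top",plane(*S(537,92),t[2]).round(4))
# re-measure cup with early fixed pics, and tool pose
print(m.get_position(),R.from_rotvec(m.get_ee_rot()).as_matrix().round(3))
```

```text
[ 0.4992 -0.3192  0.3133] [0.0007 0.0007] [ 0.4971 -0.3228  0.1376] [0.0027 0.0027] 0.1758220516090308
tilt mrad [0.012 0.02 ]
rim scene @.107 [ 0.4994 -0.3145  0.107 ]  on-axis pts: top [ 0.4985 -0.3186  0.3133]
[ 0.49363063 -0.31570566  0.28574331] [[ 0.643 -0.766  0.001]
 [-0.766 -0.643 -0.   ]
 [ 0.001 -0.001 -1.   ]]
```

Both heights at grasp (TCP 5.1–5.2 mm above the axis) indicate the shaft sits about 5 mm ahead of the TCP rather than 3. I'll shift back by 2 mm; this agrees in sign with the fixed views, which are only good to about 3 mm. Inserting slowly under force watch.

```bash
cat > ins.py <<'E'
from h import *
import sys
zend=float(sys.argv[1]);step=float(sys.argv[2])
try: off=np.load("off.npy")
except Exception: off=np.zeros(2)
def go(z,r=0.04): m.servo_line(np.array([*(CU+off),z])-0.005*CX,OC,rate=r)
if len(sys.argv)>3:
    go(m.get_position()[2],0.02);m.hold(0.1);F0,M0,_,_=avg(8);np.save("f0.npy",[F0,M0])
F0,M0=np.load("f0.npy")
z=m.get_position()[2]
while z>zend:
    z=max(z-step,zend);go(z)
    f=np.mean([(m.hold(0.01),m.get_contact_force())[1] for _ in range(6)],0)-F0
    print(round(z,4),f.round(1),(off*1000).round(1))
    if f[2]>7: print("stop");break
    if np.hypot(*f[:2])>3: off=off+0.0008*f[:2]/np.hypot(*f[:2])
np.save("off.npy",off);print(m.get_position().round(4),m.get_time(),(m.get_torque()-M0).round(3))
E
python3 ins.py 0.215 0.008 1
python3 - <<'E'
from h import *
snap("scene","c3scene");snap("side","c3side")
b=cv2.imread("pics/c3scene.png")[130:260,170:260];a=cv2.imread("pics/c3side.png")[190:320,335:425]
cv2.imwrite("pics/c3c.png",np.hstack([cv2.resize(a,None,fx=4.4,fy=4.4,interpolation=2),cv2.resize(b,None,fx=4.4,fy=4.4,interpolation=2)]))
E
```

```text
0.2777 [0.2 0.2 0.2] [0. 0.]
0.2697 [-0.  -0.2 -0. ] [0. 0.]
0.2617 [-0.  -0.2 -0.1] [0. 0.]
0.2537 [-0.1  0.1  0.1] [0. 0.]
0.2457 [-0.   0.  -0.3] [0. 0.]
0.2377 [ 0.3 -0.2  0.1] [0. 0.]
0.2297 [ 0.1 -0.1  0.1] [0. 0.]
0.2217 [-0.1 -0.3 -0.1] [0. 0.]
0.215 [ 0.1 -0.5 -0.3] [0. 0.]
[ 0.4923 -0.3142  0.2148] 31.15 [-0.009 -0.055 -0.062]
```

View pics/c3c.png

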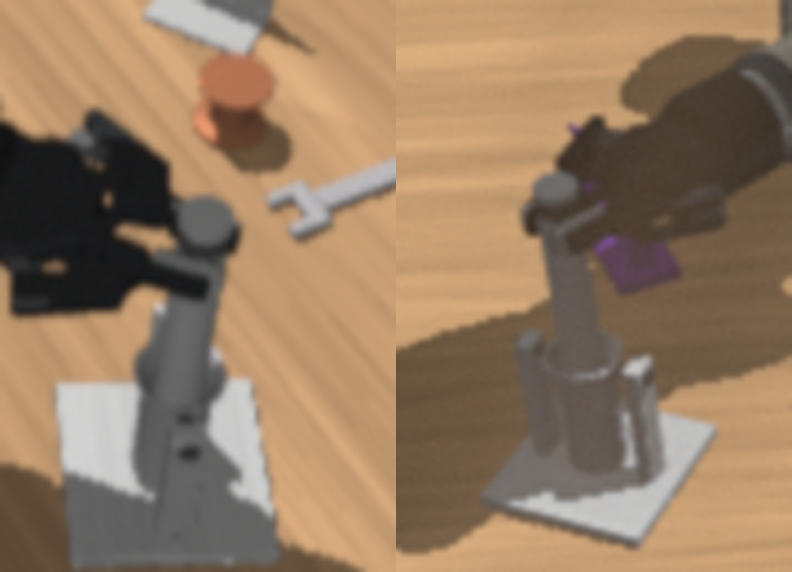

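The shaft is in the bore with no contact force, and the cup is plumb. Going on to the floor.

```bash
python3 ins.py 0.183 0.008; python3 ins.py 0.167 0.001
```

```text
0.207 [-0.1 -0.   0.1] [0. 0.]
0.199 [ 0.1 -0.3 -0.1] [0. 0.]
0.191 [ 0.3 -0.4 -0. ] [0. 0.]
0.183 [-0.  -0.   0.4] [0. 0.]
0.183 [ 0.1 -0.3 -0. ] [0. 0.]
[ 0.4923 -0.3142  0.1831] 33.15 [0.078 0.    0.043]
0.1821 [ 0.   0.1 -0. ] [0. 0.]
0.1811 [ 0.1 -0.1 -0. ] [0. 0.]
0.1801 [-0.   0.1 -0.1] [0. 0.]
0.1791 [ 0.2 -0.1  0.4] [0. 0.]
0.1781 [-0.2  0.2 -0.1] [0. 0.]
0.1771 [0.1 0.1 0.3] [0. 0.]
0.1761 [0.1 0.  0.2] [0. 0.]
0.1751 [ 0.  -0.2  0.2] [0. 0.]
0.1741 [-0.2 -0.1  0.5] [0. 0.]
0.1731 [-0.  -0.1  0.2] [0. 0.]
0.1721 [ 0.4 -0.3 -0.1] [0. 0.]
0.1711 [ 0.  -0.2  0. ] [0. 0.]
0.1701 [-0.1 -0.2 -0.4] [0. 0.]
0.1691 [-0.8 -0.   5.8] [0. 0.]
0.1681 [-1.2  0.3 10.7] [0. 0.]
stop
[ 0.4925 -0.3143  0.1698] 37.65 [-1.2   -1.099 -0.074]
```

Floor contact at TCP 0.170 (expected about 0.173), lateral force about 1 N. Easing the load, releasing and backing straight out.

Run:
```python
from h import *
p=np.array([*CU,0.1692])-0.005*CX
m.servo_line(p,OC,rate=0.01);m.hold(0.1)
F0=np.load("f0.npy")[0];print(np.mean([(m.hold(0.02),m.get_contact_force())[1] for _ in range(6)],0)-F0)
m.command_gripper(0.032);m.hold(0.3);print(m.get_width());m.command_gripper(0.055);m.hold(0.2)
print(m.get_width(),m.get_contact_force().round(1))
m.servo_line(p-0.11*CX,OC,rate=0.08);m.hold(0.3)
snap("scene","e1scene");snap("side","e1side");snap("wrist","e1wrist");print(m.get_time(),m.get_contact_force().round(1))
b=cv2.imread("pics/e1scene.png")[150:250,170:260];a=cv2.imread("pics/e1side.png")[210:310,335:425]
cv2.imwrite("pics/e1c.png",np.hstack([cv2.resize(a,None,fx=4.4,fy=4.4,interpolation=2),cv2.resize(b,None,fx=4.4,fy=4.4,interpolation=2)]))
```

```text
[-0.43215693 -0.02245617  8.53409921]
0.03216364475334092
0.05491408330697946 [ 0.8 -0.6 -0.2]
41.175 [-0.5  0.8 -0.4]
```

View pics/e1c.png

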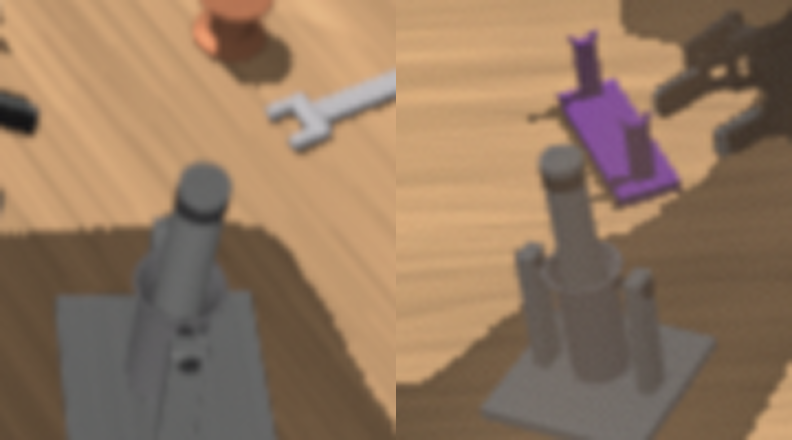

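View pics/e1wrist.png

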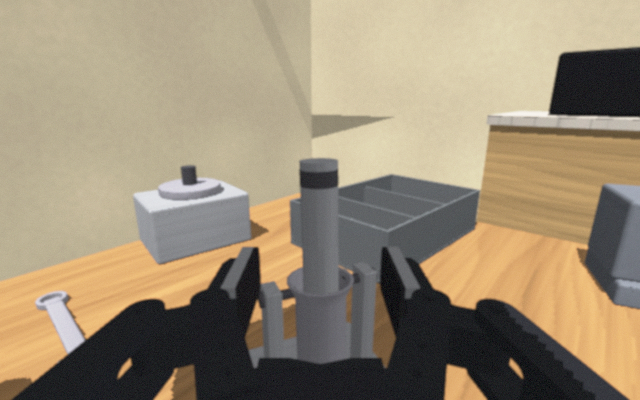

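View pics/e1side.png

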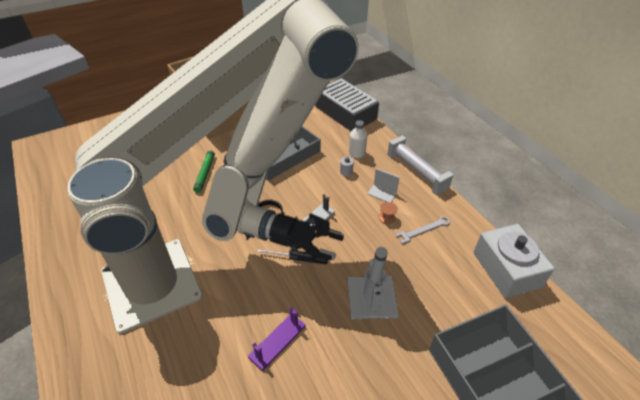

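The shaft stands upright in the cup, band above the rim, fingers clear. Checking top height and lean, raising the gripper, and checking that it is at rest and the bystanders are unmoved.

Run:
```python
from h import *
s=load("e1scene");d=load("e1side");k=4.4
t,e=tri([ray(d,(203/k+335,183/k+210)),ray(s,((562-396)/k+170,160/k+150))]);print("top",t.round(4),np.round(e,4))
p=np.array([*CU,0.30])-0.115*CX
m.servo_line(p,OC,rate=0.15);m.move_to([0.40,0.1,0.40],ori((0,0,-1),(0,1,0)));m.hold(0.2)
a=snap("scene","f1");b=snap("side","f1s");print(m.get_time())
g=lambda c:cv2.cvtColor(c["image"][160:260,180:260],cv2.COLOR_RGB2GRAY).astype(float)
m.hold(0.5);c=snap("scene","f2");print("cup region diff",np.abs(g(a)-g(c)).mean(),np.abs(g(a)-g(c)).max())
```

```text
top [ 0.5014 -0.3195  0.1962] [0.001 0.001]
45.75
cup region diff 0.883 25.0
```

View pics/f2.png

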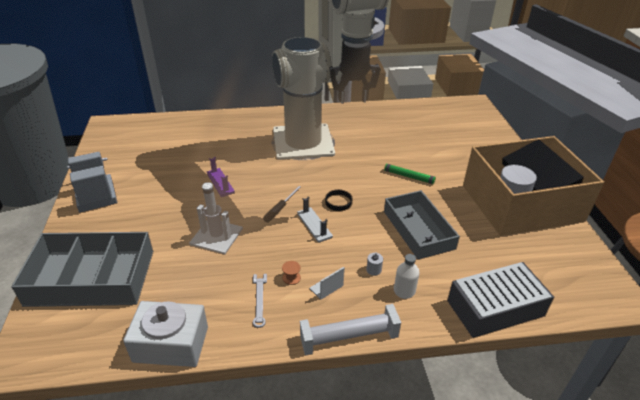

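View pics/f1s.png

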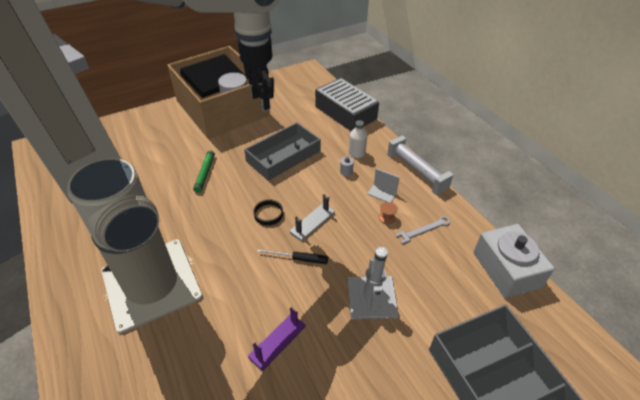

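Shaft upright with its top measured at 0.196 m (0.200 expected). It is still over half a second, and the bystanders are at the same pixels as at the start. Handing in.

Run:
```python
from h import *
m.sign_off();print(m.get_time())
```

```text
the job is handed in; nothing more can be done
the job is handed in; nothing more can be done
```

The shaft is standing in the balance cup, heavy end down and on the floor, and I handed the job in at about 46 s.

- **First lift:** I took the shaft from the tray at its middle. The wrist moment (0.099 N·m at 2.6 N) put the centre of mass 38 mm towards the end facing away from the robot, so that is the heavy end.
- **V-rest:** I laid it in the rest, let go, and saw it lying level in both saddles.
- **Cup:** I took it again about 25 mm from its light end, where the moment confirmed the heavy end. I then lowered it under force watch. There was no side contact in the bore, and it met the floor with about 10 N before I let go and backed out.

**Last checks:**
- The shaft stands upright, and a second picture half a second later differed only by image noise.
- By eye, the other things on the bench are where they were in the first pictures.

**What disagreed:**
- The shaft's top measured 196 mm against 200 mm expected, and about 6 mm off the cup centre measured earlier. The fixed cameras were only good to about 3 mm here, so a slight lean within the bore's clearance can't be ruled out.
- Floor contact came about 3 mm lower than my grip estimate predicted.
- The closed finger width read about 25–26 mm on the 28 mm bar.

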